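# Show a freshly drilled guitar bridge to the inspection camera

## Task

Lift the aluminium drill plate off the drilling jig by its bow handle and hang it by that handle on both hooks of the small stand. Then take the rosewood guitar bridge out of the jig and show its underside to the inspection camera: centred 150 mm in front of the lens, underside square to the lens, its length level across the picture. Finish while still holding it there, motionless in the gripper; do not touch the camera, and leave the glue bottle, clamp and screwdriver alone.

Things in the scene. Friction and masses are not known exactly. Their poses are not given: they have to be found in the camera images.
- jig: plywood drilling jig fixed to the bench, base 150 (x) x 230 (y) x 18 mm. End rails (tops at 52 mm, at y = +-96) carry the drill plate; on each an 8 mm dowel, 11 mm tall. A pad 24 mm wide (x), top at 40 mm, centred at x = -30, carries the bridge between four pins (tops at 45 mm) at y = +-55; at y = 0 the fingers may reach down to 20 mm beside it. Origin: centre of its underside; -x faces the robot
- plate: loose aluminium drill plate, 110 (x) x 210 (y) x 8 mm, about 0.4 kg, lying on the jig's end rails with a 12 mm hole over each dowel, so it lifts straight up 15 mm to come free; six steel bushings in a row, a dark steel bow handle on its middle. It covers the bridge. Origin: centre of its underside; y along its length and the handle
- plate_bar (a point): middle of the plate's handle: a round bar 12 mm thick along the plate's y, 68 mm above the plate's underside (54 mm free below the bar), balanced over the plate's middle; straight for 108 mm, its uprights at y = +-62 mm
- bridge: loose dark rosewood guitar bridge, 152 mm long (y), about 45 g, in the jig under the drill plate, underside down, its length along the jig's y. Middle part 74 mm long, 32 mm wide (x), 9 mm thick; end wings 27 mm wide, 5 mm thick; six pin holes, a saddle slot. Lifts straight up out of the pins (5 mm). Origin: centre of its flat underside; z out of its top
- stand: hook stand fixed to the bench: steel foot 150 x 150 x 10 mm, upright white perforated board 150 mm wide (y), 12 mm thick, top at 215 mm, its face at x = +20 mm; two steel hooks of 8 mm wire point from it to -x. Origin: centre of the foot's underside, z up
- hook_seat (a point): where the middle of the handle bar lies when hung: midway between the two hooks (35 mm away in y either side; fingers pass between them), stand x = -60 mm, 190 mm up; the bar lies along the stand's y. The hook wires' tops are 6 mm below it; their upturned tips end 26 mm to its -x side and 12 mm above it. Bring the bar in over the tips along the stand's +x and lower it
- camera: steel foot and post of the inspection camera, fixed to the bench; foot 120 x 100 x 10 mm. Origin: on the bench, 10 mm to the -x side of the foot's centre; z up; -x faces the robot
- camera_head: inspection camera on that post: grey housing 50 x 50 mm, black barrel and ring light 74 mm across, looking up and back to the robot. Origin: centre of the lens front, 120 mm above the bench, 20 mm to the -x side of the foot's origin. z: the way it looks, 25 degrees off vertical, leaning to the foot's -x. y: level, across the picture (= the foot's y)
- view_point (a point): point in the air on the lens axis 150 mm in front of the lens (256 mm above the bench), where the centre of the bridge's underside belongs
- glue: white glue bottle with orange cap, 52 mm across, 130 mm tall; leave alone. Origin: centre of its underside
- clamp: wooden cam clamp lying on the bench, about 180 x 120 x 22 mm; leave alone. Origin: near its middle, on the bench
- screwdriver: screwdriver with black handle, 190 mm long, lying on the bench; leave alone. Origin: near its middle, underneath

How it is judged:
On the way:
1. the drill plate hangs by its handle on the hooks, let go, and at rest (distance between plate_bar and hook_seat below 0.03 m and angle between plate's own z axis and vertical below 0.3 rad and contact force between plate and stand above 1 N and contact force between plate and the arm below 0.05 N and contact force between plate and the fingers below 0.05 N and linear speed of plate below 0.05 m/s), for 0.3 s.
At the end, for the whole second after the job is handed in: Plate at rest on the hooks by its handle (bar within 30 mm of the seat, tilt under 0.3 rad), untouched. Bridge still, held by the fingers alone, underside to the lens: within 15 mm of its axis each way, 135-165 mm away, square and level across within 0.18 rad (either way round) (all of step 1 and x of bridge in the frame of camera_head between -0.015 and 0.015 m and y of bridge in the frame of camera_head between -0.015 and 0.015 m and z of bridge in the frame of camera_head between 0.135 and 0.165 m and angle between the z axis of bridge and the z axis of camera_head, either way round below 0.18 rad and angle between the y axis of bridge and the y axis of camera_head, either way round below 0.18 rad and angle between bridge's own z axis and vertical below 1.05 rad and contact force between bridge and the fingers above 1 N and linear speed of bridge below 0.02 m/s and angular speed of bridge below 0.15 rad/s and contact force between bridge and camera below 0.05 N and contact force between bridge and stand below 0.05 N and contact force between bridge and plate below 0.05 N and contact force between bridge and jig below 0.05 N); the arm keeps its last pose, push and grip.
It fails at once if the glue bottle pushed more than 30 mm from its place (distance of glue from where it was at the start of the episode above 0.03 m).
It fails at once if the cam clamp pushed more than 30 mm from its place (distance of clamp from where it was at the start of the episode above 0.03 m).
It fails at once if the screwdriver pushed more than 30 mm from its place (distance of screwdriver from where it was at the start of the episode above 0.03 m).
It fails at once if the inspection camera touched (contact force between camera and anything else above 0.5 N).
It also fails if it takes over 67 s, if anything falls off the work surface, if the arm or the gripper's body presses on something with over 40 N, if the wrist force passes 120 N, or if a joint passes its speed limit or range.

## Robot

A 6-joint arm with a two-finger parallel gripper is mounted at the origin on the work surface. World frame = base frame: x ahead of the robot, y to its left, z up, the work surface at z = 0. Lengths are in m, angles in rad, forces in N, time in s.
With the tool pointing down it reaches from about 0.25 to 0.725 m from the base axis. Payload 4 kg.
Tool frame: the origin (TCP) lies at the very end of the fingers, on their centre line; the grasp point (between the pads) lies 19 mm behind it; z points along the fingers, y is the line along which they close (so a half turn about z gives the same grasp; the last joint's range is limited). The gripper opens to 85 mm and grips with 20 to 120 N. Pads are 22 mm wide; open, the fingers measure 114 mm over their backs; the gripper's body (76 mm by 85 mm) begins 54 mm behind the grasp point. The pads swing forward as they close: fully open they stand 13 mm farther back than shut.
Start: joints at [1.318, 0.241, 0.005, 1.335, 0, 1.571], TCP at [0.125, 0.484, 0.231] pointing down, gripper open.
Joint ranges: [-2.72, 2.72], [-1.05, 1.87], [-1.09, 1.28], [-1.99, 2.15], [-1.42, 1.44], [-3.14, 3.14]. Speed limits (rad/s): [2.79, 2.79, 3.14, 3.14, 3.14, 3.14].

## Interface

Orientations are given as a unit quaternion [x, y, z, w].
In Python, from workcell import monitor, viewer, job gives the robot as it stands.
- The arm moves only by the tool arm_command, never from a script. Its argument "increments" is a list of rows, each an object of numbers: "dx", "dy", "dz": the shift along the tool's x, y, z in cm; "wx", "wy", "wz": the turn, a rotation vector about the tool's x, y, z in rad; "grip": the finger opening in cm, from 0 to 8.54. In form: [{"dx": .., "dy": .., "dz": .., "wx": .., "wy": .., "wz": .., "grip": ..}, ...]. A call has 1 to 10 rows; each row is the pose to reach, as a shift and turn from the pose commanded when the call began, along the tool's axes at that moment; what a row does not reach only later rows make up. A row lasts 1/10 s, in which the tool goes at most 50 mm and 8.59 degrees, less where a joint would pass 70% of its speed; a pose out of reach is approached as far as the arm can. A call with a gripper value outside its range is refused whole. The fingers move at their own pace and stop on an object; the grip force is fixed at half the most. Time passes only in rows, so rows that repeat a pose let the fingers close. It gives the time, the measured TCP pose, the force, the opening and the grip force at its end, in the units of the state.
- monitor.get_obs(): the state, without advancing time (a new reading comes with each control period).
- viewer.camera(name): name is "scene" or "top"; returns (picture, depth): 400x640x3 uint8, red, green, blue; 400x640 float32, m along the optical axis (not along the pixel's ray), 0 where there is no reading.
- viewer.get_calibration(name): a dict with "fovy" (degrees; the focal length in pixels is half the picture's height over the tangent of half this angle, whatever the lens; pixels are square), "cx", "cy" (the principal point, pixels), "view" (4x4, takes a point from world to camera coordinates). Camera axes: x right, y up, looking along -z (the intrinsics and any distortion apply to the point x, -y, -z); pixel columns grow to the right and rows downward; lengths in m; the calibration is good to about 2 mm. A picture is of the moment at which its call begins. get_calibration takes no time and is no camera call.
- job.job_done(): hands the job in; it is judged then, once.
The state is a dict: "clock": time; "joint_pos": joint angles; "joint_vel": joint speeds; "tau": joint torques, N m; "eef_pos": TCP position; "tool_rot": TCP orientation; "ft_force": force on the tool from outside, world axes, zero at the start; "ft_torque": the same for the moment, N m; "grip_width": finger opening in m; "grasp_force": force on a finger pad.
Only numpy, scipy, OpenCV 4.12 (cv2) and the standard library are available. Lean on these libraries where they do the work, as an engineer would, in place of code of your own. Each camera call takes 0.05 s, during which the arm holds its last target. There are 200 camera calls.

## Working session

There is one attempt and no reset: what is moved stays moved. The work goes in short steps, Python scripts to look and compute and a tool call to move; the robot and the scene stay as the last step left them, time stands still between calls to the robot, and variables do not carry over. Pictures are saved under pics/ and viewed, at most 10 in all, crops included, and the job is handed in when it is done.

Besides the shell and the picture viewer there is one more tool, called after "Emit:" by a JSON object that holds its "api" and its "payload", one argument or row to a line. arm_command: Moves the arm, as the interface text tells. Its arguments: {"type":"object","properties":{"increments":{"type":"array","items":{"type":"object","properties":{"dx":{"type":"number"},"dy":{"type":"number"},"dz":{"type":"number"},"wx":{"type":"number"},"wy":{"type":"number"},"wz":{"type":"number"},"grip":{"type":"number"}}}}},"required":["increments"]}

```bash
mkdir -p pics; cat > h.py <<'E'
import numpy as np,cv2
from workcell import monitor,viewer,job
def shot(n,tag):
    im,d=viewer.camera(n); cv2.imwrite(f'pics/{tag}.png',im[:,:,::-1]); np.savez(f'pics/{tag}.npz',im=im,d=d); return im,d
def K(n):
    c=viewer.get_calibration(n); f=200/np.tan(np.radians(c['fovy'])/2); return f,c['cx'],c['cy'],np.array(c['view'])
def unproj(n,u,v,z):
    f,cx,cy,V=K(n); p=np.stack([(u-cx)/f*z,-(v-cy)/f*z,-z,np.ones_like(z)],-1); return (p@np.linalg.inv(V).T)[...,:3]
def cloud(n,d):
    v,u=np.mgrid[:d.shape[0],:d.shape[1]].astype(float); P=unproj(n,u,v,d.astype(float)); P[d<=0]=np.nan; return P
E
python3 - <<'E'
from h import *
for n in('scene','top'):
    im,d=shot(n,n+'0'); c=viewer.get_calibration(n); print(n,{k:(np.round(v,3).tolist() if k=='view' else v) for k,v in c.items()}, (d>0).mean())
a=cv2.imread('pics/scene0.png');b=cv2.imread('pics/top0.png')
o=monitor.get_obs();print(o)
E
```

```text
scene {'fovy': 56.098940329015136, 'cx': 310.6592233871663, 'cy': 202.05628273480147, 'view': [[0.79, 0.612, 0.014, -0.475], [-0.324, 0.398, 0.858, 0.029], [0.52, -0.683, 0.513, -1.379], [0.0, 0.0, 0.0, 1.0]]} 0.9961015625
top {'fovy': 54.97818775968662, 'cx': 314.51797599545284, 'cy': 194.34988961173238, 'view': [[0.102, -0.995, 0.002, -0.054], [0.974, 0.1, 0.202, -0.602], [-0.201, -0.018, 0.979, -0.966], [0.0, 0.0, 0.0, 1.0]]} 0.99601953125
{'clock': 0.1, 'joint_pos': array([1.31801239e+00, 2.41338535e-01, 3.87386933e-03, 1.33521095e+00,
       1.35876800e-06, 1.57080465e+00]), 'joint_vel': array([-0.00081009, -0.00080348,  0.00245371,  0.00029554, -0.00113481,
        0.00109033]), 'tau': array([-4.73719956e-04, -3.73137939e+01,  2.53009182e+01,  1.08301968e-02,
       -1.28752063e-04,  2.38042205e-06]), 'eef_pos': array([0.12490902, 0.48356507, 0.23050723]), 'tool_rot': array([ 1.26059792e-01,  9.92022200e-01, -9.32061972e-04, -1.19117393e-04]), 'ft_force': array([0.82061256, 0.77645937, 0.96742951]), 'ft_torque': array([-0.00425741,  0.00855142,  0.00887443]), 'grasp_force': 0.0, 'grip_width': 0.08570651737064315}
```

View pics/scene0.png

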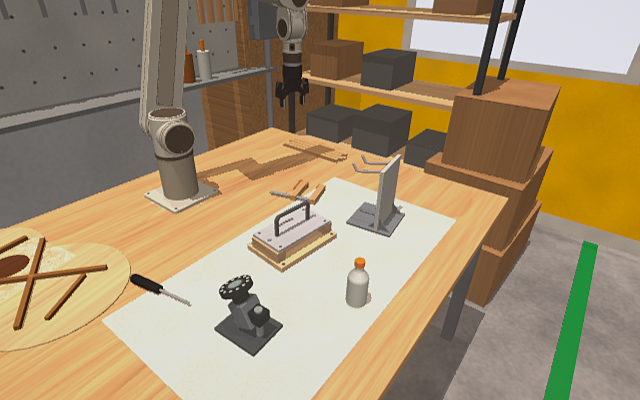

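View pics/top0.png

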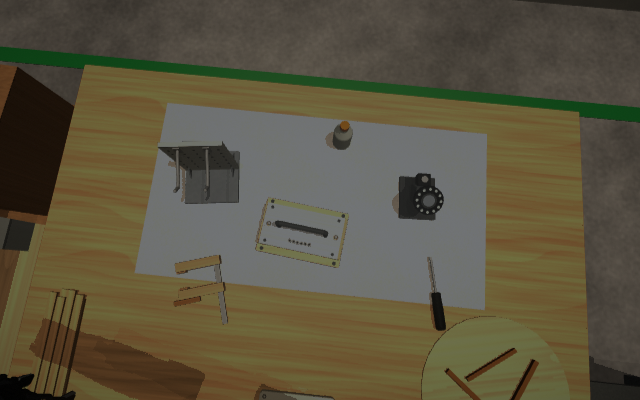

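The scene view shows the plate and its bow handle at about (293,225), the stand at (380,195), the inspection camera at (245,310), and the glue at (357,283). In the top view the handle runs from (277,224) to (327,235), the hooks are at (178,170) and (207,175), and the ring light is at (429,200).

```bash
cat > m.py <<'E'
from h import *
T=np.load('pics/top0.npz');S=np.load('pics/scene0.npz')
PT=cloud('top',T['d']);PS=cloud('scene',S['d'])
def px(P,u,v,r=1): return np.round(np.nanmedian(P[v-r:v+r+1,u-r:u+r+1].reshape(-1,3),0),4)
# bench
for n,P,pts in(('top',PT,[(200,230),(300,160),(380,260),(460,240)]),('scene',PS,[(180,320),(300,300),(400,330),(420,230)])):
    print(n,'bench',[px(P,*p).tolist() for p in pts])
def sel(P,x,y,z):
    q=P.reshape(-1,3); return q[(q[:,0]>x[0])&(q[:,0]<x[1])&(q[:,1]>y[0])&(q[:,1]<y[1])&(q[:,2]>z[0])&(q[:,2]<z[1])]
c=px(PT,302,235,8);print('plate area',c)
for n,P in(('top',PT),('scene',PS)):
    q=sel(P,(c[0]-.12,c[0]+.12),(c[1]-.15,c[1]+.15),(-.01,.2))
    print(n,np.histogram(q[:,2],bins=np.arange(0,.16,.005))[0])
    h=q[q[:,2]>.1]; m=h.mean(0); w,v=np.linalg.eigh(np.cov(h[:,:2].T)); d=v[:,1]; t=(h[:,:2]-m[:2])@d
    print('handle n',len(h),m,'dir',d,np.degrees(np.arctan2(*d[::-1])),'ext',t.min(),t.max(),'mid',m[:2]+d*(t.min()+t.max())/2,'z95',np.percentile(h[:,2],[50,98]))
    p=q[(q[:,2]>.05)&(q[:,2]<.07)][:,:2].astype(np.float32); print('plate rect',cv2.minAreaRect(p))
    p=q[(q[:,2]>.01)&(q[:,2]<.07)][:,:2].astype(np.float32); print('jig rect',cv2.minAreaRect(p))
    j=np.array
for nm,u,v in(('stand foot',220,190),('cam foot',410,190),('ring',429,200)):
    print(nm,px(PT,u,v))
E
python3 m.py
```

```text
top bench [[0.4838, 0.3159, 0.001], [0.7138, 0.0613, -0.0001], [0.4528, -0.1882, -0.0001], [0.5299, -0.405, 0.0002]]
scene bench [[0.4951, -0.3608, -0.0004], [0.673, -0.1372, -0.0008], [0.9107, -0.0659, -0.0011], [0.78, 0.3415, -0.0018]]
plate area [0.4932 0.029  0.061 ]
top [2773   62   82  860  158    2    1    0    0   26  162 1568 1445   27
    3    0    1    3    2    2    0    1    3   24  132   97    2    0
    0    0    0]
handle n 259 [0.50536838 0.03124752 0.12375881] dir [0.10481089 0.99449217] 83.98372855398246 ext -0.06568843907401392 0.06680355430702713 mid [0.50542682 0.03180201] z95 [0.12426147 0.12899389]
plate rect ((0.5062205195426941, 0.03173058480024338), (0.2217593640089035, 0.11077041923999786), 83.96961212158203)
jig rect ((0.5070295929908752, 0.03193145990371704), (0.23039685189723969, 0.15044821798801422), 83.93757629394531)
scene [ 490  119  231  703   62   56   63   55   60   77  137 1334  174    9
   12   11   12   11   11   14   12   15   15   44  100    6    0    0
    0    0    0]
handle n 192 [0.50959592 0.02151474 0.11844864] dir [0.11501594 0.99336365] 83.39545547120017 ext -0.059613035879965394 0.0735122401986796 mid [0.51039524 0.02841823] z95 [0.12039682 0.12541289]
plate rect ((0.5075768232345581, 0.028484441339969635), (0.22241760790348053, 0.11378277838230133), 83.9581069946289)
jig rect ((0.5106044411659241, 0.028918802738189697), (0.23324309289455414, 0.15103250741958618), 83.38362884521484)
stand foot [0.6006 0.2751 0.0084]
cam foot [ 0.6538 -0.255   0.0099]
ring [ 0.6073 -0.2804  0.121 ]
```

```bash
python3 - <<'E'
import cv2,numpy as np
a=cv2.imread('pics/scene0.png')[140:360,200:420];b=cv2.imread('pics/top0.png')[120:240,140:260];c=cv2.imread('pics/top0.png')[150:240,380:470]
r=lambda x,w,h:cv2.resize(x,(w,h),interpolation=cv2.INTER_CUBIC)
# 2 panels: scene stand, top stand, scene cam, top cam
s=cv2.imread('pics/scene0.png')
g=np.vstack([np.hstack([r(s[140:240,330:430],300,300),cv2.convertScaleAbs(r(b,300,300),alpha=2)]),np.hstack([r(s[265:365,200:300],300,300),cv2.convertScaleAbs(r(c,300,300),alpha=2)])])
cv2.imwrite('pics/crop1.png',g)
E
```

```text
(no output)
```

View pics/crop1.png

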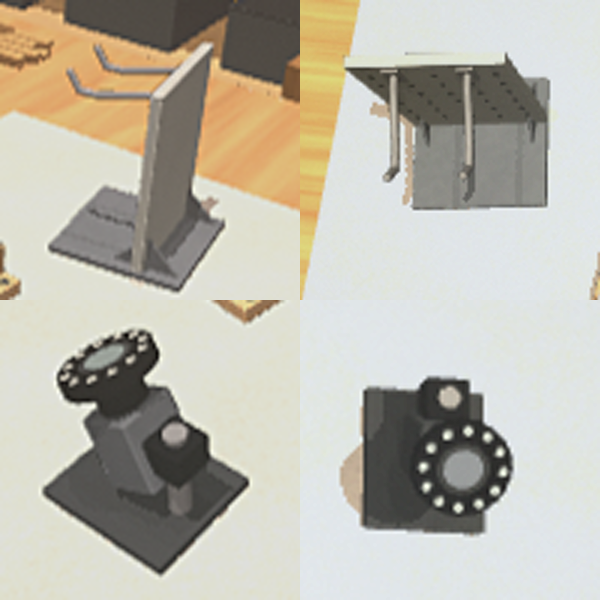

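The crop shows the two hooks with upturned tips pointing to -x (image-down in the top view), at about (178,190) and (206,198) in the full frame. The lens ring faces up and towards the robot.

```bash
cat > m2.py <<'E'
from m import *
print('-----')
for n,P in(('top',PT),('scene',PS)):
    f,cx,cy,V=K(n);print(n,'cam pos',-V[:3,:3].T@V[:3,3])
    # stand
    q=sel(P,(.5,.8),(.15,.45),(.004,.016)); print('stand foot',len(q),cv2.minAreaRect(q[:,:2].astype(np.float32)), q.mean(0))
    q=sel(P,(.5,.85),(.12,.48),(.03,.23)); print('board+hooks',len(q),'zmax',np.percentile(q[:,2],99.5))
    # board face via RANSAC-ish: PCA on 2D with trimming
    b=q
    c=np.median(b[:,:2],0)
    for _ in range(15):
        L=cv2.fitLine(b[:,:2].astype(np.float32),cv2.DIST_HUBER,0,.01,.01).ravel(); d=L[:2]; nn=np.array([-d[1],d[0]])
        r=(q[:,:2]-L[2:])@nn; b=q[abs(r)<max(.006,.02-.002*_)]
    if nn[0]<0: nn=-nn;
    r=(q[:,:2]-L[2:])@nn
    t=(b[:,:2]-L[2:])@d; print(' board mid',L[2:]+d*(t.min()+t.max())/2,'len',np.ptp(t),'normal yaw deg',np.degrees(np.arctan2(nn[1],nn[0])),len(b))
    hk=q[r<-.02]; 
    th=np.arctan2(nn[1],nn[0]); ex=nn; ey=np.array([-nn[1],nn[0]]); o=L[2:]
    l=np.c_[(hk[:,:2]-o)@ex,(hk[:,:2]-o)@ey,hk[:,2]]
    k=l[l[:,2]>.15]; s=np.median(k[:,1])
    for g in(k[k[:,1]>k[:,1].mean()],k[k[:,1]<=k[:,1].mean()]):
        i=g[:,0].argmin(); st=g[(g[:,0]>-.08)]; print(' hook n',len(g),'y',np.median(st[:,1]),'z',np.percentile(st[:,2],[10,50,95]),'tip x',g[:,0].min(),'tip z',g[:,2].max(), 'world mid',(o+np.median(st[:,0])*ex+np.median(st[:,1])*ey))
    # camera
    q=sel(P,(.5,.8),(-.4,-.12),(.004,.014)); print('cam foot',len(q),cv2.minAreaRect(q[:,:2].astype(np.float32)))
    q=sel(P,(.5,.8),(-.4,-.12),(.095,.15)); print('head n',len(q),'z',np.percentile(q[:,2],[1,50,99]))
    b=q.copy()
    for _ in range(10):
        c=b.mean(0); v=np.linalg.svd(b-c,full_matrices=False)[2][2]; v*=np.sign(v[2]); r=(q-c)@v; b=q[abs(r)<.004]
    print(' ring n',len(b),'normal',v,'tilt',np.degrees(np.arccos(v[2])),'yaw',np.degrees(np.arctan2(-v[1],-v[0])))
    e1=np.cross([0,0,1],v);e1/=np.linalg.norm(e1);e2=np.cross(v,e1)
    uv=np.c_[(b-c)@e1,(b-c)@e2]; (a0,a1),R=cv2.minEnclosingCircle(uv.astype(np.float32)); print(' ring ctr',c+a0*e1+a1*e2,R)
E
python3 m2.py | sed -n '/-----/,$p'
```

```text
-----
top cam pos [ 0.39782907 -0.01058578  1.06812228]
stand foot 2028 ((0.6487870812416077, 0.3002192974090576), (0.2983708679676056, 0.2967013120651245), 89.75022888183594) [0.61620054 0.29595281 0.00914847]
board+hooks 2057 zmax 0.21765498064812375
 board mid [0.65758533 0.30704932] len 0.15122561254867684 normal yaw deg 7.3588643 1390
 hook n 133 y 0.06048546335593666 z [0.1820526  0.187195   0.19486383] tip x -0.10555687632895762 tip z 0.20307435843311628 world mid [0.60104404 0.33415731]
 hook n 118 y -0.009420059098562156 z [0.1826088  0.1889557  0.19602446] tip x -0.10543300844583102 tip z 0.20212748637783662 world mid [0.6144059  0.26539687]
cam foot 1005 ((0.6496435403823853, -0.2593570351600647), (0.29950663447380066, 0.2762535512447357), 0.37894630432128906)
head n 698 z [0.10358716 0.12045936 0.13438666]
 ring n 649 normal [-0.41776852 -0.01784044  0.90837833] tilt 24.717798531390304 yaw 2.445280879913144
 ring ctr [ 0.60628615 -0.27877322  0.12004493] 0.03741598129272461
scene cam pos [ 1.10134159 -0.66276389  0.68907665]
stand foot 872 ((0.6398545503616333, 0.30147832
[... 190 characters left out ...]
15561512544466893 normal yaw deg 7.406579 868
 hook n 68 y 0.03494826570404888 z [0.18119492 0.18737714 0.19371291] tip x -0.11578389772179389 tip z 0.19927290736659303 world mid [0.61582477 0.3321503 ]
 hook n 86 y -0.03536918205071313 z [0.18160099 0.18787467 0.19510476] tip x -0.11589431819438148 tip z 0.20003312485960634 world mid [0.62802813 0.26282758]
cam foot 1205 ((0.6304891109466553, -0.28599005937576294), (0.1449209600687027, 0.10343082994222641), 9.022407531738281)
head n 636 z [0.09556572 0.1208292  0.13367756]
 ring n 430 normal [-0.39679366 -0.03402092  0.91727715] tilt 23.468789424629932 yaw 4.900530792369441
 ring ctr [ 0.61001998 -0.2804849   0.12019698] 0.03833501413464546
```

```bash
cat > mv.py <<'E'
from h import *
from scipy.spatial.transform import Rotation as Ro
def R_down(yaw): # tool y at yaw, z down
    y=np.array([np.cos(yaw),np.sin(yaw),0]);z=np.array([0,0,-1.]);return np.c_[np.cross(y,z),y,z]
def delta(pos,R,show=True):
    o=monitor.get_obs(); R0=Ro.from_quat(o['tool_rot'])
    s=R0.inv().apply(np.array(pos)-o['eef_pos'])*100; w=(R0.inv()*Ro.from_matrix(R)).as_rotvec()
    if show: print('t',o['clock'],'d cm',s.round(2),'w',w.round(3),'pos',o['eef_pos'].round(4),'F',o['ft_force'].round(1),'g',o['grip_width'],o['grasp_force'])
    return s,w
E
python3 - <<'E'
from mv import *
delta([.508,.030,.235],R_down(np.radians(-6)))
f,cx,cy,V=K('top')
def onz(u,v,z):
    iV=np.linalg.inv(V);c=iV[:3,3];d=iV[:3,:3]@np.array([(u-cx)/f,-(v-cy)/f,-1]);return c+d*(z-c[2])/d[2]
a=onz(399.5,176.4,.01);b=onz(398.6,218.1,.01);print(a,b,np.degrees(np.arctan2(*(a-b)[1::-1])))
E
```

```text
t 0.1 d cm [-48.44 -34.33  -0.38] w [-2.000e-03  1.000e-03  1.423e+00] pos [0.1249 0.4836 0.2305] F [0.8 0.8 1. ] g 0.08570651737064315 0.0
[ 0.69160497 -0.22573837  0.01      ] [ 0.57203985 -0.2300975   0.01      ] 2.087973213531999
```

Emit:
{"api": "arm_command", "payload": {
  "increments": [
    {"dx": -4.8, "dy": -3.4, "dz": -0.1, "wz": 0.142, "grip": 8.5},
    {"dx": -9.7, "dy": -6.9, "dz": -0.2, "wz": 0.284, "grip": 8.5},
    {"dx": -14.5, "dy": -10.3, "dz": -0.2, "wz": 0.426, "grip": 8.5},
    {"dx": -19.4, "dy": -13.7, "dz": -0.3, "wz": 0.568, "grip": 8.5},
    {"dx": -24.2, "dy": -17.2, "dz": -0.4, "wz": 0.71, "grip": 8.5},
    {"dx": -29, "dy": -20.6, "dz": -0.4, "wz": 0.852, "grip": 8.5},
    {"dx": -33.9, "dy": -24, "dz": -0.4, "wz": 0.994, "grip": 8.5},
    {"dx": -38.7, "dy": -27.5, "dz": -0.4, "wz": 1.136, "grip": 8.5},
    {"dx": -43.6, "dy": -30.9, "dz": -0.4, "wz": 1.278, "grip": 8.5},
    {"dx": -48.4, "dy": -34.3, "dz": -0.4, "wz": 1.42, "grip": 8.5}
  ]
}}

```text
validation failed for argument at $.in...
```

```bash
python3 - <<'E'
from mv import *
delta([.508,.030,.101],R_down(np.radians(-6)))
E
```

```text
t 0.1 d cm [-48.44 -34.31  13.02] w [-2.000e-03  1.000e-03  1.423e+00] pos [0.1249 0.4836 0.2305] F [0.8 0.8 1. ] g 0.08570651737064315 0.0
```

Emit:
{"api": "arm_command", "payload": {
  "increments": [
    {"dx": -4.8, "dy": -3.4, "dz": -0.1, "wx": 0.0, "wy": 0.0, "wz": 0.142, "grip": 8.5},
    {"dx": -9.7, "dy": -6.9, "dz": -0.2, "wx": 0.0, "wy": 0.0, "wz": 0.284, "grip": 8.5},
    {"dx": -14.5, "dy": -10.3, "dz": -0.2, "wx": 0.0, "wy": 0.0, "wz": 0.426, "grip": 8.5},
    {"dx": -19.4, "dy": -13.7, "dz": -0.3, "wx": 0.0, "wy": 0.0, "wz": 0.568, "grip": 8.5},
    {"dx": -24.2, "dy": -17.2, "dz": -0.4, "wx": 0.0, "wy": 0.0, "wz": 0.71, "grip": 8.5}
  ]
}}

```text
clock: 0.6
eef_pos: [0.2869, 0.2913, 0.2343]
tool_rot: [0.465, 0.885, -0.0, 0.0]
ft_force: [0.2, 0.2, -0.1]
grip_width: 0.0849
grasp_force: 0.0
```

```bash
python3 - <<'E'
from mv import *
delta([.508,.030,.21],R_down(np.radians(-6)))
E
```

```text
t 0.6 d cm [-34.06   3.39   2.44] w [-0.     0.     0.708] pos [0.2869 0.2913 0.2343] F [ 0.2  0.2 -0.1] g 0.08490301627339635 0.0
```

Emit:
{"api": "arm_command", "payload": {
  "increments": [
    {"dx": -4.5, "dy": 0.5, "dz": 0.0, "wx": 0.0, "wy": 0.0, "wz": 0.1, "grip": 8.5},
    {"dx": -9.0, "dy": 1.0, "dz": 0.2, "wx": 0.0, "wy": 0.0, "wz": 0.2, "grip": 8.5},
    {"dx": -13.5, "dy": 1.4, "dz": 0.4, "wx": 0.0, "wy": 0.0, "wz": 0.3, "grip": 8.5},
    {"dx": -18.0, "dy": 1.8, "dz": 0.7, "wx": 0.0, "wy": 0.0, "wz": 0.4, "grip": 8.5},
    {"dx": -22.5, "dy": 2.3, "dz": 1.1, "wx": 0.0, "wy": 0.0, "wz": 0.5, "grip": 8.5},
    {"dx": -27.0, "dy": 2.7, "dz": 1.5, "wx": 0.0, "wy": 0.0, "wz": 0.6, "grip": 8.5},
    {"dx": -31.0, "dy": 3.1, "dz": 2.0, "wx": 0.0, "wy": 0.0, "wz": 0.68, "grip": 8.5},
    {"dx": -34.1, "dy": 3.4, "dz": 2.4, "wx": 0.0, "wy": 0.0, "wz": 0.708, "grip": 8.5},
    {"dx": -34.1, "dy": 3.4, "dz": 2.4, "wx": 0.0, "wy": 0.0, "wz": 0.708, "grip": 8.5},
    {"dx": -34.1, "dy": 3.4, "dz": 2.4, "wx": 0.0, "wy": 0.0, "wz": 0.708, "grip": 8.5}
  ]
}}

```text
clock: 1.6
eef_pos: [0.5085, 0.0321, 0.2097]
tool_rot: [0.742, 0.67, -0.001, -0.001]
ft_force: [-0.9, 0.7, 0.7]
grip_width: 0.0851
grasp_force: 0.0
```

```bash
python3 - <<'E'
from mv import *
delta([.508,.030,.101],R_down(np.radians(-6)))
E
```

```text
t 1.6 d cm [-0.22 -0.   10.87] w [-0.002 -0.     0.003] pos [0.5085 0.0321 0.2097] F [-0.9  0.7  0.7] g 0.08507909757583493 0.0
```

Emit:
{"api": "arm_command", "payload": {
  "increments": [
    {"dx": -0.2, "dy": 0.0, "dz": 3.0, "wx": 0.0, "wy": 0.0, "wz": 0.0, "grip": 8.5},
    {"dx": -0.2, "dy": 0.0, "dz": 6.0, "wx": 0.0, "wy": 0.0, "wz": 0.0, "grip": 8.5},
    {"dx": -0.2, "dy": 0.0, "dz": 8.5, "wx": 0.0, "wy": 0.0, "wz": 0.0, "grip": 8.5},
    {"dx": -0.2, "dy": 0.0, "dz": 10.0, "wx": 0.0, "wy": 0.0, "wz": 0.0, "grip": 8.5},
    {"dx": -0.2, "dy": 0.0, "dz": 10.9, "wx": 0.0, "wy": 0.0, "wz": 0.0, "grip": 8.5},
    {"dx": -0.2, "dy": 0.0, "dz": 10.9, "wx": 0.0, "wy": 0.0, "wz": 0.0, "grip": 5.0},
    {"dx": -0.2, "dy": 0.0, "dz": 10.9, "wx": 0.0, "wy": 0.0, "wz": 0.0, "grip": 5.0},
    {"dx": -0.2, "dy": 0.0, "dz": 10.9, "wx": 0.0, "wy": 0.0, "wz": 0.0, "grip": 3.0},
    {"dx": -0.2, "dy": 0.0, "dz": 10.9, "wx": 0.0, "wy": 0.0, "wz": 0.0, "grip": 3.0},
    {"dx": -0.2, "dy": 0.0, "dz": 10.9, "wx": 0.0, "wy": 0.0, "wz": 0.0, "grip": 2.5}
  ]
}}

```text
clock: 2.6
eef_pos: [0.5093, 0.0306, 0.1023]
tool_rot: [0.742, 0.671, 0.001, 0.0]
ft_force: [-0.0, 1.2, 0.5]
grip_width: 0.0247
grasp_force: 0.0
```

```bash
python3 - <<'E'
from mv import *
delta([.508,.030,.101],R_down(np.radians(-6)))
im,d=shot('top','top1'); im2,d2=shot('scene','scene1')
r=lambda x:cv2.resize(x,(400,400),interpolation=cv2.INTER_CUBIC)
cv2.imwrite('pics/c2.png',np.hstack([cv2.convertScaleAbs(r(im[180:280,250:350]),alpha=1.6),r(im2[170:270,240:340])])[:,:,::-1])
E
```

```text
t 2.6 d cm [-0.07 -0.12  0.13] w [ 0.001 -0.     0.005] pos [0.5093 0.0306 0.1023] F [-0.   1.2  0.5] g 0.02474925721797169 0.0
```

View pics/c2.png

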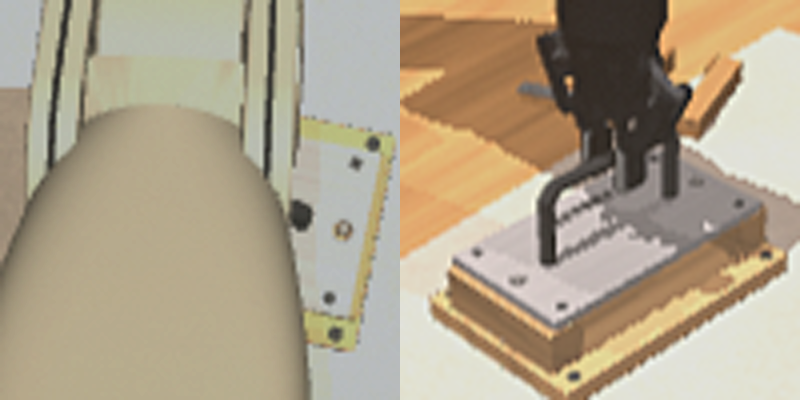

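The scene crop shows the fingers straddling the bar at its middle, around (625,165).

Emit:
{"api": "arm_command", "payload": {
  "increments": [
    {"dx": 0.0, "dy": 0.0, "dz": 0.0, "wx": 0.0, "wy": 0.0, "wz": 0.0, "grip": 0.5},
    {"dx": 0.0, "dy": 0.0, "dz": 0.0, "wx": 0.0, "wy": 0.0, "wz": 0.0, "grip": 0.0},
    {"dx": 0.0, "dy": 0.0, "dz": 0.0, "wx": 0.0, "wy": 0.0, "wz": 0.0, "grip": 0.0},
    {"dx": 0.0, "dy": 0.0, "dz": 0.0, "wx": 0.0, "wy": 0.0, "wz": 0.0, "grip": 0.0},
    {"dx": 0.0, "dy": 0.0, "dz": -0.5, "wx": 0.0, "wy": 0.0, "wz": 0.0, "grip": 0.0},
    {"dx": 0.0, "dy": 0.0, "dz": -1.2, "wx": 0.0, "wy": 0.0, "wz": 0.0, "grip": 0.0},
    {"dx": 0.0, "dy": 0.0, "dz": -2.0, "wx": 0.0, "wy": 0.0, "wz": 0.0, "grip": 0.0},
    {"dx": 0.0, "dy": 0.0, "dz": -3.0, "wx": 0.0, "wy": 0.0, "wz": 0.0, "grip": 0.0},
    {"dx": 0.0, "dy": 0.0, "dz": -4.0, "wx": 0.0, "wy": 0.0, "wz": 0.0, "grip": 0.0},
    {"dx": 0.0, "dy": 0.0, "dz": -4.0, "wx": 0.0, "wy": 0.0, "wz": 0.0, "grip": 0.0}
  ]
}}

```text
clock: 3.7
eef_pos: [0.5104, 0.0307, 0.1438]
tool_rot: [0.742, 0.671, 0.002, 0.001]
ft_force: [0.4, 0.0, -4.3]
grip_width: 0.0099
grasp_force: 58.5
```

```bash
python3 - <<'E'
from mv import *
R=R_down(np.radians(7.3))
delta([.461,.280,.203],R)
delta([.508,.030,.203],R_down(np.radians(-6)))
E
```

```text
t 3.7 d cm [24.32 -7.38 -5.94] w [ 0.004 -0.    -0.227] pos [0.5104 0.0307 0.1438] F [ 0.4  0.  -4.3] g 0.009853918747425954 58.50037336349487
t 3.7 d cm [-0.09 -0.2  -5.93] w [ 0.004 -0.001  0.005] pos [0.5104 0.0307 0.1438] F [ 0.4  0.  -4.3] g 0.009853918747425954 58.50037336349487
```

Emit:
{"api": "arm_command", "payload": {
  "increments": [
    {"dx": 0.0, "dy": 0.0, "dz": -2.0, "wx": 0.0, "wy": 0.0, "wz": 0.0, "grip": 0.0},
    {"dx": 1.0, "dy": -0.3, "dz": -4.0, "wx": 0.0, "wy": 0.0, "wz": -0.01, "grip": 0.0},
    {"dx": 3.0, "dy": -1.0, "dz": -5.5, "wx": 0.0, "wy": 0.0, "wz": -0.03, "grip": 0.0},
    {"dx": 6.0, "dy": -2.0, "dz": -5.9, "wx": 0.0, "wy": 0.0, "wz": -0.06, "grip": 0.0},
    {"dx": 9.5, "dy": -3.0, "dz": -5.9, "wx": 0.0, "wy": 0.0, "wz": -0.09, "grip": 0.0},
    {"dx": 13.0, "dy": -4.0, "dz": -5.9, "wx": 0.0, "wy": 0.0, "wz": -0.12, "grip": 0.0},
    {"dx": 16.5, "dy": -5.0, "dz": -5.9, "wx": 0.0, "wy": 0.0, "wz": -0.15, "grip": 0.0},
    {"dx": 20.0, "dy": -6.0, "dz": -5.9, "wx": 0.0, "wy": 0.0, "wz": -0.18, "grip": 0.0},
    {"dx": 23.0, "dy": -7.0, "dz": -5.9, "wx": 0.0, "wy": 0.0, "wz": -0.21, "grip": 0.0},
    {"dx": 24.3, "dy": -7.4, "dz": -5.9, "wx": 0.0, "wy": 0.0, "wz": -0.227, "grip": 0.0}
  ]
}}

```text
clock: 4.7
eef_pos: [0.4585, 0.2825, 0.2004]
tool_rot: [0.659, 0.752, 0.0, -0.0]
ft_force: [1.0, -0.3, -4.3]
grip_width: 0.0102
grasp_force: 58.8
```

Emit:
{"api": "arm_command", "payload": {
  "increments": [
    {"dx": 0.0, "dy": 0.0, "dz": 0.0, "wx": 0.0, "wy": 0.0, "wz": 0.0, "grip": 0.0},
    {"dx": 0.0, "dy": 0.0, "dz": 0.0, "wx": 0.0, "wy": 0.0, "wz": 0.0, "grip": 0.0},
    {"dx": 0.0, "dy": 0.0, "dz": 0.0, "wx": 0.0, "wy": 0.0, "wz": 0.0, "grip": 0.0},
    {"dx": 0.0, "dy": 0.0, "dz": 0.0, "wx": 0.0, "wy": 0.0, "wz": 0.0, "grip": 0.0}
  ]
}}

```text
clock: 5.1
eef_pos: [0.4597, 0.2786, 0.2006]
tool_rot: [0.662, 0.75, -0.0, 0.0]
ft_force: [0.9, 0.4, -3.9]
grip_width: 0.01
grasp_force: 58.8
```

```bash
python3 - <<'E'
from mv import *
delta([.461,.280,.203],R_down(np.radians(7.3)))
delta([.580,.295,.203],R_down(np.radians(7.3)))
im,d=shot('top','top2'); im2,d2=shot('scene','scene2')
r=lambda x:cv2.resize(x,(400,400),interpolation=cv2.INTER_CUBIC)
cv2.imwrite('pics/c3.png',np.hstack([cv2.convertScaleAbs(r(im[120:260,120:260]),alpha=1.6),r(im2[120:250,270:400])])[:,:,::-1])
E
```

```text
t 5.1 d cm [ 0.13  0.14 -0.24] w [-0.     0.    -0.002] pos [0.4597 0.2786 0.2006] F [ 0.9  0.4 -3.9] g 0.00998945923680445 58.78309786319733
t 5.1 d cm [ 0.13 12.14 -0.24] w [-0.     0.    -0.002] pos [0.4597 0.2786 0.2006] F [ 0.9  0.4 -3.9] g 0.00998945923680445 58.78309786319733
```

View pics/c3.png

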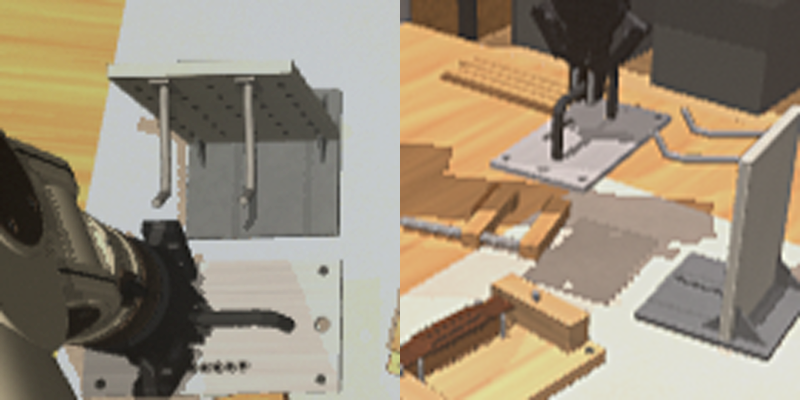

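The plate hangs level in the grip and its leading edge is just short of the hook tips. In the scene crop the bridge shows in the jig at (450,330).

```bash
python3 - <<'E'
from mv import *
ex=np.array([.9919,.1271]);ey=np.array([-.1271,.9919])
for n,t in(('top','top2'),('scene','scene2')):
    P=cloud(n,np.load(f'pics/{t}.npz')['d']).reshape(-1,3)
    l=np.c_[(P[:,:2]-[.580,.295])@ex,(P[:,:2]-[.580,.295])@ey,P[:,2]]
    b=lambda x,y,z:l[(l[:,0]>x[0])&(l[:,0]<x[1])&(l[:,1]>y[0])&(l[:,1]<y[1])&(l[:,2]>z[0])&(l[:,2]<z[1])]
    p=b((-.2,-.05),(-.13,.13),(.13,.175)); print(n,'plate z',np.percentile(p[:,2],[5,50,95]),'x',np.percentile(p[:,0],[1,99]),'y',np.percentile(p[:,1],[1,99]))
    p=b((-.14,-.1),(-.055,-.02),(.19,.24)); print(' bar z',np.percentile(p[:,2],[50,90]) if len(p) else 0, 'x',np.median(p[:,0]))
    for y in(.035,-.035):
        h=b((-.02,.05),(y-.015,y+.015),(.17,.21)); tp=b((-.045,-.018),(y-.02,y+.02),(.17,.22))
        print(' hook',y,np.median(h[:,1]),'z',np.percentile(h[:,2],[10,50,90]),'tip x',np.percentile(tp[:,0],[2]),'z',np.percentile(tp[:,2],98))
E
```

```text
top plate z [0.15593538 0.1586742  0.16150373] x [-0.17508167 -0.06728988] y [-0.10487187  0.10168113]
 bar z [0.22360422 0.22597452] x -0.12168024987171819
 hook 0.035 0.035922026801067986 z [0.18212534 0.18623325 0.19282266] tip x [-0.02642896] z 0.2053931641336236
 hook -0.035 -0.03401608531561251 z [0.18249464 0.18739672 0.19299789] tip x [-0.02705335] z 0.20344802639028306
scene plate z [0.15262951 0.15693386 0.15941403] x [-0.17323244 -0.06380614] y [-0.10793625  0.09960441]
 bar z [0.21986225 0.22293912] x -0.11624567746201753
 hook 0.035 0.0324268506575519 z [0.17834856 0.1834668  0.19042527] tip x [-0.02578015] z 0.19861326267785448
 hook -0.035 -0.037843537436757974 z [0.17872452 0.18332488 0.191149  ] tip x [-0.0250684] z 0.19985981590547644
```

Emit:
{"api": "arm_command", "payload": {
  "increments": [
    {"dx": 0.1, "dy": 0.0, "dz": -0.3, "wx": 0.0, "wy": 0.0, "wz": 0.0, "grip": 0.0},
    {"dx": 0.1, "dy": 1.5, "dz": -0.3, "wx": 0.0, "wy": 0.0, "wz": 0.0, "grip": 0.0},
    {"dx": 0.1, "dy": 3.0, "dz": -0.3, "wx": 0.0, "wy": 0.0, "wz": 0.0, "grip": 0.0},
    {"dx": 0.1, "dy": 4.5, "dz": -0.3, "wx": 0.0, "wy": 0.0, "wz": 0.0, "grip": 0.0},
    {"dx": 0.1, "dy": 6.0, "dz": -0.3, "wx": 0.0, "wy": 0.0, "wz": 0.0, "grip": 0.0},
    {"dx": 0.1, "dy": 7.5, "dz": -0.3, "wx": 0.0, "wy": 0.0, "wz": 0.0, "grip": 0.0},
    {"dx": 0.1, "dy": 9.0, "dz": -0.3, "wx": 0.0, "wy": 0.0, "wz": 0.0, "grip": 0.0},
    {"dx": 0.1, "dy": 10.5, "dz": -0.3, "wx": 0.0, "wy": 0.0, "wz": 0.0, "grip": 0.0},
    {"dx": 0.1, "dy": 11.6, "dz": -0.3, "wx": 0.0, "wy": 0.0, "wz": 0.0, "grip": 0.0},
    {"dx": 0.1, "dy": 12.1, "dz": -0.3, "wx": 0.0, "wy": 0.0, "wz": 0.0, "grip": 0.0}
  ]
}}

```text
clock: 6.2
eef_pos: [0.5803, 0.2959, 0.2033]
tool_rot: [0.661, 0.75, 0.0, 0.0]
ft_force: [-0.4, -0.1, -4.4]
grip_width: 0.0101
grasp_force: 58.8
```

Emit:
{"api": "arm_command", "payload": {
  "increments": [
    {"dx": 0.0, "dy": 0.0, "dz": 0.0, "wx": 0.0, "wy": 0.0, "wz": 0.0, "grip": 0.0},
    {"dx": 0.0, "dy": 0.0, "dz": 0.0, "wx": 0.0, "wy": 0.0, "wz": 0.0, "grip": 0.0},
    {"dx": 0.0, "dy": 0.0, "dz": 0.7, "wx": 0.0, "wy": 0.0, "wz": 0.0, "grip": 0.0},
    {"dx": 0.0, "dy": 0.0, "dz": 1.4, "wx": 0.0, "wy": 0.0, "wz": 0.0, "grip": 0.0},
    {"dx": 0.0, "dy": 0.0, "dz": 2.0, "wx": 0.0, "wy": 0.0, "wz": 0.0, "grip": 0.0},
    {"dx": 0.0, "dy": 0.0, "dz": 2.4, "wx": 0.0, "wy": 0.0, "wz": 0.0, "grip": 0.0},
    {"dx": 0.0, "dy": 0.0, "dz": 2.7, "wx": 0.0, "wy": 0.0, "wz": 0.0, "grip": 0.0},
    {"dx": 0.0, "dy": 0.0, "dz": 2.7, "wx": 0.0, "wy": 0.0, "wz": 0.0, "grip": 0.0}
  ]
}}

```text
clock: 7.0
eef_pos: [0.5789, 0.2959, 0.1759]
tool_rot: [0.661, 0.751, -0.001, -0.0]
ft_force: [0.3, -0.5, -5.2]
grip_width: 0.0099
grasp_force: 58.9
```

Still carrying about 4 N at bar height ≈0.195; I'll lower until the hooks take the load.

Emit:
{"api": "arm_command", "payload": {
  "increments": [
    {"dx": 0.0, "dy": 0.0, "dz": 0.2, "wx": 0.0, "wy": 0.0, "wz": 0.0, "grip": 0.0},
    {"dx": 0.0, "dy": 0.0, "dz": 0.4, "wx": 0.0, "wy": 0.0, "wz": 0.0, "grip": 0.0},
    {"dx": 0.0, "dy": 0.0, "dz": 0.5, "wx": 0.0, "wy": 0.0, "wz": 0.0, "grip": 0.0},
    {"dx": 0.0, "dy": 0.0, "dz": 0.5, "wx": 0.0, "wy": 0.0, "wz": 0.0, "grip": 0.0}
  ]
}}

```text
clock: 7.4
eef_pos: [0.5794, 0.2961, 0.1718]
tool_rot: [0.661, 0.751, 0.0, 0.0]
ft_force: [-0.6, 0.0, -3.5]
grip_width: 0.0097
grasp_force: 59.0
```

Emit:
{"api": "arm_command", "payload": {
  "increments": [
    {"dx": 0.0, "dy": 0.0, "dz": 0.1, "wx": 0.0, "wy": 0.0, "wz": 0.0, "grip": 0.0},
    {"dx": 0.0, "dy": 0.0, "dz": 0.2, "wx": 0.0, "wy": 0.0, "wz": 0.0, "grip": 0.0},
    {"dx": 0.0, "dy": 0.0, "dz": 0.2, "wx": 0.0, "wy": 0.0, "wz": 0.0, "grip": 0.0}
  ]
}}

```text
clock: 7.7
eef_pos: [0.5795, 0.2962, 0.1714]
tool_rot: [0.661, 0.751, 0.001, 0.0]
ft_force: [-2.4, -1.0, 5.0]
grip_width: 0.0103
grasp_force: 59.8
```

```bash
python3 - <<'E'
from mv import *
delta([.580,.295,.203],R_down(np.radians(7.3)))
im,d=shot('top','top3'); im2,d2=shot('scene','scene3')
r=lambda x:cv2.resize(x,(400,400),interpolation=cv2.INTER_CUBIC)
cv2.imwrite('pics/c4.png',np.hstack([cv2.convertScaleAbs(r(im[120:240,130:250]),alpha=1.6),r(im2[120:230,300:410])])[:,:,::-1])
E
```

```text
t 7.7 d cm [-0.12  0.04 -3.16] w [ 0.002 -0.001 -0.   ] pos [0.5795 0.2962 0.1714] F [-2.4 -1.   5. ] g 0.010284407955782789 59.77966368198395
```

View pics/c4.png

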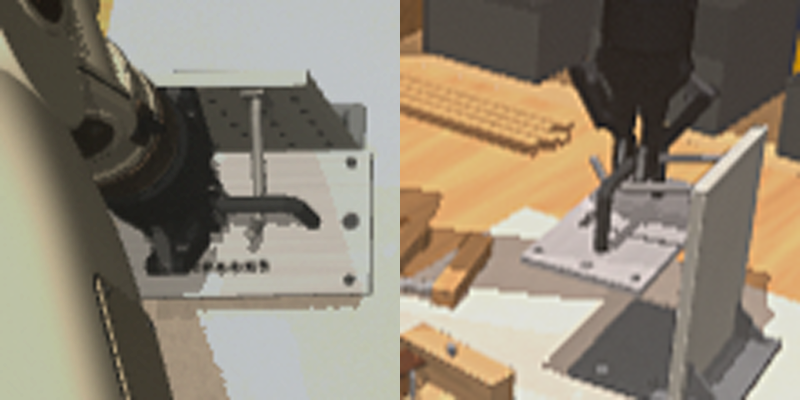

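The bar rests on both hooks inside the upturned tips (the near tip shows at (257,240) left), and the force has reversed to +5 N. I'll release and rise.

Emit:
{"api": "arm_command", "payload": {
  "increments": [
    {"dx": 0.0, "dy": 0.0, "dz": -0.1, "wx": 0.0, "wy": 0.0, "wz": 0.0, "grip": 0.0},
    {"dx": 0.0, "dy": 0.0, "dz": -0.1, "wx": 0.0, "wy": 0.0, "wz": 0.0, "grip": 2.0},
    {"dx": 0.0, "dy": 0.0, "dz": -0.1, "wx": 0.0, "wy": 0.0, "wz": 0.0, "grip": 4.0},
    {"dx": 0.0, "dy": 0.0, "dz": -0.1, "wx": 0.0, "wy": 0.0, "wz": 0.0, "grip": 5.0},
    {"dx": 0.0, "dy": 0.0, "dz": -0.1, "wx": 0.0, "wy": 0.0, "wz": 0.0, "grip": 5.0},
    {"dx": 0.0, "dy": 0.0, "dz": -0.1, "wx": 0.0, "wy": 0.0, "wz": 0.0, "grip": 5.0},
    {"dx": 0.0, "dy": 0.0, "dz": -2.0, "wx": 0.0, "wy": 0.0, "wz": 0.0, "grip": 5.0},
    {"dx": 0.0, "dy": 0.0, "dz": -4.5, "wx": 0.0, "wy": 0.0, "wz": 0.0, "grip": 5.0},
    {"dx": 0.0, "dy": 0.0, "dz": -8.0, "wx": 0.0, "wy": 0.0, "wz": 0.0, "grip": 5.0},
    {"dx": 0.0, "dy": 0.0, "dz": -11.0, "wx": 0.0, "wy": 0.0, "wz": 0.0, "grip": 5.0}
  ]
}}

```text
clock: 8.8
eef_pos: [0.5793, 0.2961, 0.281]
tool_rot: [0.661, 0.751, 0.0, 0.0]
ft_force: [1.5, -0.4, -0.6]
grip_width: 0.0502
grasp_force: 0.0
```

```bash
python3 - <<'E'
from mv import *
# bridge target
y=np.radians(-6);c=np.array([.508,.030])+(-.030)*np.array([np.cos(y),np.sin(y)]);print(c)
delta([*c,.20],R_down(y))
E
```

```text
[0.47816434 0.03313585]
t 8.8 d cm [-24.81 -13.37   8.09] w [ 0.    -0.     0.232] pos [0.5793 0.2961 0.281 ] F [ 1.5 -0.4 -0.6] g 0.050231851758235295 0.0
```

Emit:
{"api": "arm_command", "payload": {
  "increments": [
    {"dx": -2.0, "dy": -2.0, "dz": 0.0, "wx": 0.0, "wy": 0.0, "wz": 0.0, "grip": 6.0},
    {"dx": -5.5, "dy": -4.0, "dz": 0.0, "wx": 0.0, "wy": 0.0, "wz": 0.05, "grip": 6.0},
    {"dx": -9.5, "dy": -6.0, "dz": 0.5, "wx": 0.0, "wy": 0.0, "wz": 0.1, "grip": 6.0},
    {"dx": -13.5, "dy": -8.0, "dz": 1.5, "wx": 0.0, "wy": 0.0, "wz": 0.15, "grip": 6.0},
    {"dx": -17.5, "dy": -10.0, "dz": 3.5, "wx": 0.0, "wy": 0.0, "wz": 0.19, "grip": 6.0},
    {"dx": -21.0, "dy": -12.0, "dz": 5.5, "wx": 0.0, "wy": 0.0, "wz": 0.22, "grip": 6.0},
    {"dx": -23.5, "dy": -13.0, "dz": 7.0, "wx": 0.0, "wy": 0.0, "wz": 0.232, "grip": 6.0},
    {"dx": -24.8, "dy": -13.4, "dz": 8.1, "wx": 0.0, "wy": 0.0, "wz": 0.232, "grip": 6.0},
    {"dx": -24.8, "dy": -13.4, "dz": 8.1, "wx": 0.0, "wy": 0.0, "wz": 0.232, "grip": 6.0},
    {"dx": -24.8, "dy": -13.4, "dz": 8.1, "wx": 0.0, "wy": 0.0, "wz": 0.232, "grip": 6.0}
  ]
}}

```text
clock: 9.8
eef_pos: [0.4787, 0.0337, 0.1991]
tool_rot: [0.743, 0.669, 0.001, 0.0]
ft_force: [0.4, 0.7, 0.4]
grip_width: 0.0597
grasp_force: 0.0
```

```bash
python3 - <<'E'
from mv import *
y=np.radians(-6);c=np.array([.4782,.0331])
delta([*c,.030],R_down(y))
im,d=shot('top','top4'); im2,d2=shot('scene','scene4')
r=lambda x,w:cv2.resize(x,(w,400),interpolation=cv2.INTER_CUBIC)
cv2.imwrite('pics/c5.png',np.hstack([r(im2[120:220,310:410],400),r(im2[180:280,240:340],400)])[:,:,::-1])
# dark bridge points: scene cloud in jig frame
for n,i,dd in(('top',im,d),('scene',im2,d2)):
    P=cloud(n,dd);hsv=cv2.cvtColor(i,cv2.COLOR_RGB2HSV)
    ex=np.array([np.cos(y),np.sin(y)]);ey=np.array([-ex[1],ex[0]])
    l=np.dstack([(P[...,:2]-[.508,.030])@ex,(P[...,:2]-[.508,.030])@ey,P[...,2]])
    m=(abs(l[...,0])<.074)&(abs(l[...,1])<.113)&(l[...,2]>.03)&(l[...,2]<.052)
    g=(i.max(2)<130)&m
    q=l[g];print(n,len(q), [np.percentile(q[:,k],[2,25,50,75,98]).round(4) for k in range(3)])
    # board/plate
    ex=np.array([.9919,.1271]);ey=np.array([-.1271,.9919]);b=P.reshape(-1,3);k=np.c_[(b[:,:2]-[.580,.295])@ex,(b[:,:2]-[.580,.295])@ey,b[:,2]]
    p=k[(abs(k[:,0])<.07)&(abs(k[:,1])<.12)&(k[:,2]>.115)&(k[:,2]<.14)];print(' plate',len(p),p.min(0).round(3),p.max(0).round(3),np.median(p,0).round(3))
    A=np.c_[p[:,:2],np.ones(len(p))];print(' slope',np.linalg.lstsq(A,p[:,2],rcond=None)[0].round(3))
E
```

```text
t 9.8 d cm [-0.08 -0.06 16.91] w [ 0.001 -0.001 -0.   ] pos [0.4787 0.0337 0.1991] F [0.4 0.7 0.4] g 0.05972280443291244 0.0
top 340 [array([-0.0558, -0.0343, -0.0168,  0.0177,  0.0495]), array([-0.1089, -0.0994, -0.0892, -0.0776, -0.0533]), array([0.0373, 0.0465, 0.0502, 0.0511, 0.0518])]
 plate 3146 [-0.056 -0.104  0.12 ] [0.057 0.108 0.139] [-0.009 -0.001  0.13 ]
 slope [-0.003  0.     0.13 ]
scene 530 [array([-0.0458, -0.0307, -0.0191, -0.0135,  0.0557]), array([-0.1096, -0.036 ,  0.0117,  0.0644,  0.0901]), array([0.0306, 0.0406, 0.0444, 0.047 , 0.0494])]
 plate 892 [-0.054 -0.109  0.119] [0.057 0.105 0.139] [ 0.006 -0.04   0.128]
 slope [-0.008  0.007  0.128]
```

View pics/c5.png

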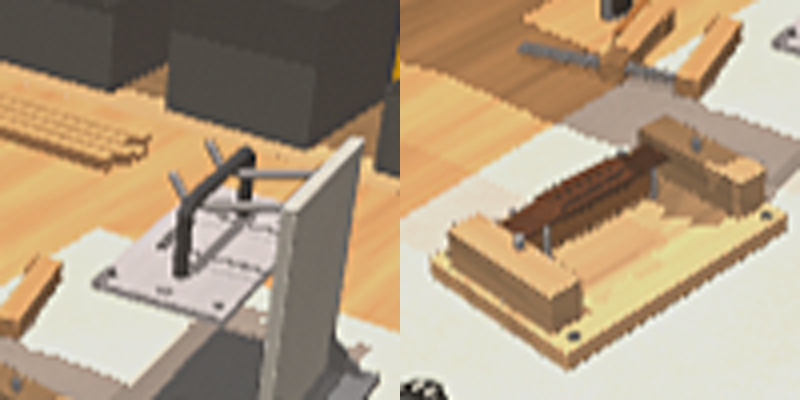

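The plate hangs level on both hooks. The bridge sits on its pad between the pins, from about (515,225) to (650,160) in the right crop, at jig x ≈ -0.030. I'll descend on it.

Emit:
{"api": "arm_command", "payload": {
  "increments": [
    {"dx": 0.0, "dy": -0.1, "dz": 4.0, "wx": 0.0, "wy": 0.0, "wz": 0.0, "grip": 6.0},
    {"dx": 0.0, "dy": -0.1, "dz": 8.0, "wx": 0.0, "wy": 0.0, "wz": 0.0, "grip": 6.0},
    {"dx": 0.0, "dy": -0.1, "dz": 12.0, "wx": 0.0, "wy": 0.0, "wz": 0.0, "grip": 6.0},
    {"dx": 0.0, "dy": -0.1, "dz": 14.0, "wx": 0.0, "wy": 0.0, "wz": 0.0, "grip": 6.0},
    {"dx": 0.0, "dy": -0.1, "dz": 15.5, "wx": 0.0, "wy": 0.0, "wz": 0.0, "grip": 6.0},
    {"dx": 0.0, "dy": -0.1, "dz": 16.5, "wx": 0.0, "wy": 0.0, "wz": 0.0, "grip": 6.0},
    {"dx": 0.0, "dy": -0.1, "dz": 17.2, "wx": 0.0, "wy": 0.0, "wz": 0.0, "grip": 6.0},
    {"dx": 0.0, "dy": -0.1, "dz": 17.2, "wx": 0.0, "wy": 0.0, "wz": 0.0, "grip": 6.0}
  ]
}}

```text
clock: 10.7
eef_pos: [0.4769, 0.0338, 0.0263]
tool_rot: [0.743, 0.669, -0.0, -0.0]
ft_force: [-0.6, -0.1, 0.1]
grip_width: 0.0597
grasp_force: 0.0
```

```bash
python3 - <<'E'
from mv import *
delta([.478,.033,.026],R_down(np.radians(-6)))
E
```

```text
t 10.7 d cm [-0.06  0.12  0.03] w [-0.     0.     0.001] pos [0.4769 0.0338 0.0263] F [-0.6 -0.1  0.1] g 0.059741660175116826 0.0
```

Emit:
{"api": "arm_command", "payload": {
  "increments": [
    {"dx": 0.0, "dy": 0.1, "dz": 0.0, "wx": 0.0, "wy": 0.0, "wz": 0.0, "grip": 4.0},
    {"dx": 0.0, "dy": 0.1, "dz": 0.0, "wx": 0.0, "wy": 0.0, "wz": 0.0, "grip": 3.4},
    {"dx": 0.0, "dy": 0.1, "dz": 0.0, "wx": 0.0, "wy": 0.0, "wz": 0.0, "grip": 3.0},
    {"dx": 0.0, "dy": 0.1, "dz": 0.0, "wx": 0.0, "wy": 0.0, "wz": 0.0, "grip": 2.0},
    {"dx": 0.0, "dy": 0.1, "dz": 0.0, "wx": 0.0, "wy": 0.0, "wz": 0.0, "grip": 1.0},
    {"dx": 0.0, "dy": 0.1, "dz": 0.0, "wx": 0.0, "wy": 0.0, "wz": 0.0, "grip": 0.0},
    {"dx": 0.0, "dy": 0.1, "dz": 0.0, "wx": 0.0, "wy": 0.0, "wz": 0.0, "grip": 0.0},
    {"dx": 0.0, "dy": 0.1, "dz": -0.3, "wx": 0.0, "wy": 0.0, "wz": 0.0, "grip": 0.0},
    {"dx": 0.0, "dy": 0.1, "dz": -1.0, "wx": 0.0, "wy": 0.0, "wz": 0.0, "grip": 0.0},
    {"dx": 0.0, "dy": 0.1, "dz": -2.0, "wx": 0.0, "wy": 0.0, "wz": 0.0, "grip": 0.0}
  ]
}}

```text
clock: 11.7
eef_pos: [0.4771, 0.033, 0.0467]
tool_rot: [0.743, 0.669, -0.001, -0.0]
ft_force: [-0.7, 0.9, 0.0]
grip_width: 0.0308
grasp_force: 59.5
```

Emit:
{"api": "arm_command", "payload": {
  "increments": [
    {"dx": 0.0, "dy": 0.0, "dz": -2.0, "wx": 0.0, "wy": 0.0, "wz": 0.0, "grip": 0.0},
    {"dx": 0.0, "dy": 0.0, "dz": -5.0, "wx": 0.0, "wy": 0.0, "wz": 0.0, "grip": 0.0},
    {"dx": 0.0, "dy": 0.0, "dz": -9.0, "wx": 0.0, "wy": 0.0, "wz": 0.0, "grip": 0.0},
    {"dx": 0.0, "dy": 0.0, "dz": -13.0, "wx": 0.0, "wy": 0.0, "wz": 0.0, "grip": 0.0},
    {"dx": 0.0, "dy": 0.0, "dz": -17.0, "wx": 0.0, "wy": 0.0, "wz": 0.0, "grip": 0.0},
    {"dx": 0.0, "dy": 0.0, "dz": -21.0, "wx": 0.0, "wy": 0.0, "wz": 0.0, "grip": 0.0},
    {"dx": 0.0, "dy": 0.0, "dz": -24.0, "wx": 0.0, "wy": 0.0, "wz": 0.0, "grip": 0.0},
    {"dx": 0.0, "dy": 0.0, "dz": -24.0, "wx": 0.0, "wy": 0.0, "wz": 0.0, "grip": 0.0}
  ]
}}

```text
clock: 12.5
eef_pos: [0.48, 0.0332, 0.2923]
tool_rot: [0.743, 0.669, 0.004, 0.003]
ft_force: [-0.0, -0.3, -0.1]
grip_width: 0.0306
grasp_force: 59.5
```

```bash
cat > tgt.py <<'E'
from mv import *
def target(psi=np.radians(3.),lens=np.array([.608,-.2796,.120]),under=.014):
    cz=Ro.from_euler('zy',[psi,-np.radians(25)]).apply([0,0,1]);cy=np.array([-np.sin(psi),np.cos(psi),0]);cx=np.cross(cy,cz)
    R=np.c_[np.cross(cx,-cz),cx,-cz]; return lens+.15*cz-under*cz,R,(cx,cy,cz)
E
python3 - <<'E'
from tgt import *
p,R,_=target();print(p,R.round(3)); delta(p,R)
E
```

```text
[ 0.55052392 -0.2796      0.24325786] [[-0.043  0.905  0.423]
 [ 0.999  0.047  0.   ]
 [-0.02   0.422 -0.906]]
t 12.5 d cm [-30.38  10.24   4.96] w [-0.426  0.012 -0.15 ] pos [0.48   0.0332 0.2923] F [-0.  -0.3 -0.1] g 0.030620807752069625 59.48741018772125
```

```bash
sed -i "s/'zy'/'ZY'/" tgt.py; python3 - <<'E'
from tgt import *
p,R,_=target();print(p,R.round(3)); delta(p,R)
E
```

```text
[ 0.55060269 -0.28260807  0.24325786] [[-0.052  0.905  0.422]
 [ 0.999  0.047  0.022]
 [-0.     0.423 -0.906]]
t 12.5 d cm [-30.68  10.28   4.96] w [-0.425  0.033 -0.155] pos [0.48   0.0332 0.2923] F [-0.  -0.3 -0.1] g 0.030620807752069625 59.48741018772125
```

Emit:
{"api": "arm_command", "payload": {
  "increments": [
    {"dx": -2.0, "dy": 0.7, "dz": 0.1, "wx": -0.02, "wy": 0.0, "wz": -0.01, "grip": 0.0},
    {"dx": -5.5, "dy": 1.8, "dz": 0.3, "wx": -0.07, "wy": 0.01, "wz": -0.03, "grip": 0.0},
    {"dx": -9.5, "dy": 3.2, "dz": 0.6, "wx": -0.13, "wy": 0.01, "wz": -0.05, "grip": 0.0},
    {"dx": -13.5, "dy": 4.5, "dz": 1.0, "wx": -0.19, "wy": 0.02, "wz": -0.07, "grip": 0.0},
    {"dx": -17.5, "dy": 5.8, "dz": 1.5, "wx": -0.25, "wy": 0.02, "wz": -0.09, "grip": 0.0},
    {"dx": -21.5, "dy": 7.2, "dz": 2.0, "wx": -0.31, "wy": 0.02, "wz": -0.11, "grip": 0.0},
    {"dx": -25.0, "dy": 8.4, "dz": 2.6, "wx": -0.36, "wy": 0.03, "wz": -0.13, "grip": 0.0},
    {"dx": -28.0, "dy": 9.4, "dz": 3.2, "wx": -0.4, "wy": 0.03, "wz": -0.145, "grip": 0.0},
    {"dx": -30.0, "dy": 10.0, "dz": 3.6, "wx": -0.42, "wy": 0.033, "wz": -0.155, "grip": 0.0},
    {"dx": -30.7, "dy": 10.3, "dz": 4.0, "wx": -0.425, "wy": 0.033, "wz": -0.155, "grip": 0.0}
  ]
}}

```text
clock: 13.5
eef_pos: [0.5468, -0.2849, 0.2451]
tool_rot: [0.674, 0.708, 0.153, 0.145]
ft_force: [-0.3, 0.4, -0.9]
grip_width: 0.0307
grasp_force: 59.5
```

```bash
python3 - <<'E'
from tgt import *
p,R,_=target(); delta(p,R)
im,d=shot('top','top5'); im2,d2=shot('scene','scene5')
r=lambda x:cv2.resize(x,(400,400),interpolation=cv2.INTER_CUBIC)
cv2.imwrite('pics/c6.png',np.hstack([cv2.convertScaleAbs(r(im[130:250,370:490]),alpha=1.6),r(im2[220:360,180:320])])[:,:,::-1])
E
```

```text
t 13.5 d cm [0.21 0.28 0.33] w [-0.012  0.001 -0.003] pos [ 0.5468 -0.2849  0.2451] F [-0.3  0.4 -0.9] g 0.03066670712572332 59.46986496448517
```

View pics/c6.png

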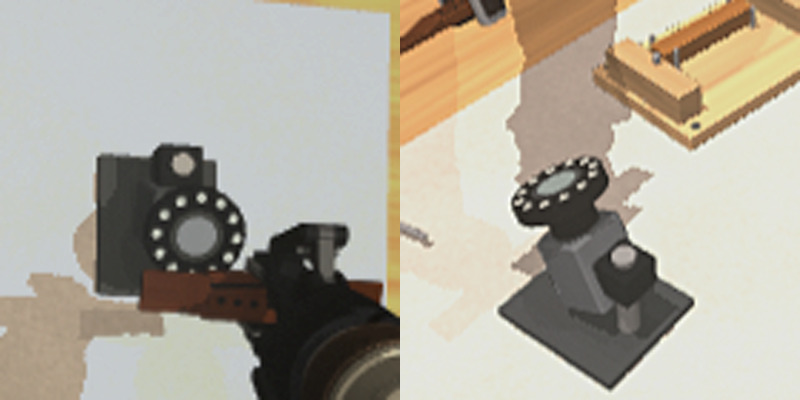

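The bridge is held level above and in front of the lens, spanning (140,290) to (382,290) in the left crop, and the jig is empty. I'll trim the pose and then measure it.

Emit:
{"api": "arm_command", "payload": {
  "increments": [
    {"dx": 0.2, "dy": 0.2, "dz": 0.3, "wx": -0.01, "wy": 0.0, "wz": 0.0, "grip": 0.0},
    {"dx": 0.2, "dy": 0.2, "dz": 0.3, "wx": -0.01, "wy": 0.0, "wz": 0.0, "grip": 0.0},
    {"dx": 0.2, "dy": 0.2, "dz": 0.3, "wx": -0.01, "wy": 0.0, "wz": 0.0, "grip": 0.0},
    {"dx": 0.2, "dy": 0.2, "dz": 0.3, "wx": -0.01, "wy": 0.0, "wz": 0.0, "grip": 0.0},
    {"dx": 0.2, "dy": 0.2, "dz": 0.3, "wx": -0.01, "wy": 0.0, "wz": 0.0, "grip": 0.0}
  ]
}}

```text
clock: 14.1
eef_pos: [0.5512, -0.2803, 0.2451]
tool_rot: [0.672, 0.709, 0.157, 0.149]
ft_force: [-0.4, -0.5, 0.3]
grip_width: 0.0311
grasp_force: 59.5
```

```bash
python3 - <<'E'
from tgt import *
p,R,(cx,cy,cz)=target(); delta(p,R); C=np.c_[cx,cy,cz]; L=np.array([.608,-.2796,.12])
for n in('top','scene'):
    im,d=shot(n,n+'6'); P=cloud(n,d); hsv=cv2.cvtColor(im,cv2.COLOR_RGB2HSV)
    l=(P-L)@C
    m=(abs(l[...,0])<.05)&(abs(l[...,1])<.12)&(l[...,2]>.12)&(l[...,2]<.2)
    g=m&(hsv[...,1]>70)&((hsv[...,0]<14)|(hsv[...,0]>170))   # reddish wood
    q=l[g]; print(n,'all',m.sum(),'wood',len(q))
    if len(q)>20:
        print([np.percentile(q[:,k],[1,50,99]).round(4) for k in range(3)])
        s=np.c_[q[:,:2],np.ones(len(q))]; print('plane z=ax+by+c',np.linalg.lstsq(s,q[:,2],rcond=None)[0].round(3)); print(cv2.minAreaRect(q[:,:2].astype(np.float32)))
    # ring recheck
    r=P.reshape(-1,3);r=r[(r[:,0]>.5)&(r[:,0]<.75)&(r[:,1]>-.4)&(r[:,1]<-.15)&(r[:,2]>.09)&(r[:,2]<.145)]
    k=(r-L)@C; k=k[(abs(k[:,2])<.006)&(np.hypot(k[:,0],k[:,1])<.05)]; print(' ring n',len(k),k.min(0).round(4),k.max(0).round(4))
    s=np.c_[k[:,:2],np.ones(len(k))]; print(' ring plane',np.linalg.lstsq(s,k[:,2],rcond=None)[0].round(3))
o=monitor.get_obs();print(abs(o['joint_vel']).max())
E
```

```text
t 14.1 d cm [-0.22 -0.15  0.14] w [-0.     0.     0.001] pos [ 0.5512 -0.2803  0.2451] F [-0.4 -0.5  0.3] g 0.031059838568614464 59.46578800678253
top all 795 wood 527
[array([-0.0126,  0.0037,  0.0177]), array([-0.0689,  0.0373,  0.0802]), array([0.1515, 0.1565, 0.1609])]
plane z=ax+by+c [-0.063 -0.011  0.157]
((0.001979445107281208, 0.005332246422767639), (0.15089090168476105, 0.030995137989521027), 88.43611907958984)
 ring n 573 [-0.0246 -0.0353 -0.0059] [0.0353 0.0368 0.0056]
 ring plane [-0.014 -0.007  0.001]
scene all 1011 wood 523
[array([-0.039 ,  0.0133,  0.0487]), array([-0.0719, -0.0095,  0.0753]), array([0.1464, 0.1561, 0.1991])]
plane z=ax+by+c [-0.141  0.022  0.163]
((0.00839083269238472, 0.0009239241480827332), (0.14816151559352875, 0.08458901941776276), 66.90274810791016)
 ring n 439 [-0.0366 -0.0387 -0.0059] [0.0377 0.0352 0.002 ]
 ring plane [-0.03   0.016 -0.001]
0.003161258136447356
```

Emit:
{"api": "arm_command", "payload": {
  "increments": [
    {"dx": -0.2, "dy": -0.1, "dz": 0.1, "wx": 0.0, "wy": 0.0, "wz": 0.0, "grip": 0.0},
    {"dx": -0.4, "dy": -0.2, "dz": 0.1, "wx": 0.0, "wy": 0.0, "wz": 0.0, "grip": 0.0},
    {"dx": -0.4, "dy": -0.2, "dz": 0.1, "wx": 0.0, "wy": 0.0, "wz": 0.0, "grip": 0.0},
    {"dx": -0.4, "dy": -0.2, "dz": 0.1, "wx": 0.0, "wy": 0.0, "wz": 0.0, "grip": 0.0},
    {"dx": -0.4, "dy": -0.2, "dz": 0.1, "wx": 0.0, "wy": 0.0, "wz": 0.0, "grip": 0.0},
    {"dx": -0.4, "dy": -0.2, "dz": 0.1, "wx": 0.0, "wy": 0.0, "wz": 0.0, "grip": 0.0},
    {"dx": -0.4, "dy": -0.2, "dz": 0.1, "wx": 0.0, "wy": 0.0, "wz": 0.0, "grip": 0.0},
    {"dx": -0.4, "dy": -0.2, "dz": 0.1, "wx": 0.0, "wy": 0.0, "wz": 0.0, "grip": 0.0}
  ]
}}

```text
clock: 15.0
eef_pos: [0.5498, -0.2848, 0.2429]
tool_rot: [0.672, 0.708, 0.157, 0.149]
ft_force: [0.1, 0.6, -0.2]
grip_width: 0.0309
grasp_force: 59.5
```

```bash
python3 - <<'E'
from tgt import *
p,R,(cx,cy,cz)=target(); delta(p,R); C=np.c_[cx,cy,cz]; L=np.array([.608,-.2796,.12])
n='top';im,d=shot(n,'top7');P=cloud(n,d);hsv=cv2.cvtColor(im,cv2.COLOR_RGB2HSV);l=(P-L)@C
m=(abs(l[...,0])<.05)&(abs(l[...,1])<.12)&(l[...,2]>.12)&(l[...,2]<.2)&(hsv[...,1]>70)&((hsv[...,0]<14)|(hsv[...,0]>170))
print(cv2.minAreaRect(l[m][:,:2].astype(np.float32)),np.median(l[m][:,2]))
b=P.reshape(-1,3);k=(b-[.580,.295,0])@np.array([[.9919,-.1271,0],[.1271,.9919,0],[0,0,1]]);q=k[(abs(k[:,0])<.07)&(abs(k[:,1])<.12)&(k[:,2]>.115)&(k[:,2]<.14)];print('plate',len(q),q.min(0),q.max(0))
o=monitor.get_obs();print(abs(o['joint_vel']).max(),o['grasp_force'])
print(job.job_done())
E
```

```text
t 15.0 d cm [0.22 0.1  0.01] w [-0.  0.  0.] pos [ 0.5498 -0.2848  0.2429] F [ 0.1  0.6 -0.2] g 0.030935987669280518 59.46614742279053
((-0.00016013812273740768, 0.000950932502746582), (0.15072335302829742, 0.031860433518886566), 89.38378143310547) 0.15516825194032524
plate 3148 [-0.05566232 -0.10321008  0.11945025] [0.05524519 0.10770471 0.13999568]
0.0010774509575310258 59.46585237979889
the job is handed in; nothing more can be done
None
```

I handed the job in at about 15 s: the drill plate is hanging level on both hooks, and the bridge is held still with its underside square to the lens, measured about 150 mm from it and within 2 mm of its axis; no verdict came back.

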